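Switch on the microscope's stage light with its push-to-turn selector

ROBOT

A 6-joint arm with a two-finger parallel gripper is mounted at the origin on the work surface. World frame = base frame: x ahead of the robot, y to its left, z up, the work surface at z = 0. Lengths are in m, angles in rad, forces in N, time in s.
With the tool pointing down it reaches from about 0.35 to 0.775 m from the base axis. Payload 5.5 kg.
Tool frame: the origin (TCP) lies at the very end of the fingers, on their centre line; the grasp point (between the pads) lies 19 mm behind it; z points along the fingers, x is the direction in which the jaws open and shut, and the axes are right-handed (so a half turn about z gives the same grasp; the last joint's range is limited). The gripper opens to 85 mm and grips with 20 to 120 N. Pads are 22 mm wide; open, the fingers measure 114 mm over their backs; the gripper's body (76 mm by 85 mm) begins 54 mm behind the grasp point. The pads swing forward as they close: fully open they stand 13 mm farther back than shut.
Start: joints at [-1.339, 0.313, 0.046, 1.304, 0, 1.431], TCP at [0.209, -0.536, 0.231] pointing down, gripper open.
Joint ranges: [-2.76, 2.76], [-0.86, 1.69], [-1.03, 1.26], [-2.2, 2.34], [-1.47, 1.5], [-3.14, 3.14]. Speed limits (rad/s): [2.57, 2.57, 3.14, 3.14, 3.14, 3.14].

INTERFACE

Orientations are given as a unit quaternion [w, x, y, z].
In Python, from workcell import env gives the robot as it stands.
- The arm moves only by the shell command python3 -m inch 'ROWS' [FORCE]. ROWS is JSON, a list of rows, each a list of 7 numbers: the turn, a rotation vector about the tool's x, y, z each as a share of 8 degrees, from -1 to 1, then the shift along the tool's x, y, z each as a share of 0.05 m, from -1 to 1, then the closure, from 0 (fully open) to 1 (shut). A call has 1 to 12 rows; each row shifts and turns the commanded pose from where the row before left it, along the tool's axes as they then stand; what a row does not reach is not made up. A row lasts 1/10 s, in which the tool goes at most 50 mm and 8.59 degrees, less where a joint would pass 70% of its speed; a pose out of reach is approached as far as the arm can. A call with a number of a shift or a turn outside -1 to 1 is refused whole. A call with a gripper value outside its range is refused whole. The fingers move at their own pace and stop on an object; FORCE is the grip in N (left out, the last holds). Time passes only in rows, so rows that do not move let the fingers close. It gives the time, the measured TCP pose, the force and the opening at its end, in the units of the state.
- env.get_state(): the state, without advancing time (a new reading comes with each control period).
- env.read_camera(name): name is "side" or "top"; returns the picture (420x560x3 uint8, red, green, blue); there is no depth.
- env.calibration(name): a dict with "fx", "fy", "cx", "cy" (pixels), "rvec" (rotation vector, rad) and "tvec" (3), from world to camera coordinates, as OpenCV has them. Camera axes: x right, y down, z forward; pixel columns grow to the right and rows downward; lengths in m; the calibration is good to about 2 mm. A picture is of the moment at which its call begins. calibration takes no time and is no camera call.
- env.hand_in(): hands the job in, once; it reports no verdict.
The state is a dict: "clock": time; "joint_pos": joint angles; "qvel": joint speeds; "tau": joint torques, N m; "tcp_pos": TCP position; "orientation": TCP orientation; "wrist_force": force on the tool from outside, world axes, zero at the start; "ft_torque": the same for the moment, N m; "finger_gap": finger opening in m.
Only numpy, scipy, OpenCV 4.12 (cv2) and the standard library are available. Lean on these libraries where they do the work, as an engineer would, in place of code of your own. Each camera call takes 0.05 s, during which the arm holds its last target.

TASK

Switch the microscope's stage light on at its supply unit, the one with the orange knob: push the orange knob straight down, keep it down while you turn it one step clockwise (seen from above), from the white mark to the yellow mark, then let it spring back up and take your hand away. Do not turn the blue knob on the camera's supply unit.

Things in the scene. Friction and masses are not known exactly. Their poses are not given: they have to be found in the camera images.
- lamp_knob_grip (a point): Point on the turning axis of the orange knob, 103 mm above the table with the knob up; moves and turns with it. Knob: upright bar 46 mm long, 16 wide, 30 high on a round skirt 56 across, 5 thick. The point is 15 mm below the bar's flat top, 18 above the skirt's top face. x: along the bar to its white-striped pointer end, z up; grip across the bar, along y.
- lamp_knob (a joint): Turn of the orange knob, rad, growing clockwise from above: 0 pointer at the white mark (off), 1.047 yellow (on), 2.094 green; starts near 0. About 0.23 rad free play either way at each mark. To leave a mark it must be held at least 5 mm down; it springs up only within the play about a mark. Turns with 0.03 N m and stays where left. Marks: dots on the box, 42 mm from the axis.
- lamp_plunger (a joint): How far the orange knob is pushed down, in m: 0 up, 0.008 at its stop. A spring resists with 4 N at first and 8 N fully down, and lifts it again. The knob sits in the middle of the top of a fixed white box, 130 x 150 mm, 70 high; with the knob up its skirt's underside is 10 mm above the box.
- cam_knob (a joint): Turn in rad of the blue knob on the camera's supply unit: same size, build, zero and sense as the orange one, on an equal box some 25 to 50 cm away, on either side of it. Starts near 0 and must stay at its white mark.

How it is judged:
By the outcome, as a careful person would: the job done as asked, in the order asked, and still so for the second after the job is handed in, with the robot touching nothing.
It also fails if it takes over 35 s, if anything falls off the work surface, if the arm or the gripper's body presses on something with over 40 N, if the wrist force passes 120 N, or if a joint passes its speed limit or range.

## Working session

There is one attempt and no reset: what is moved stays moved. The work goes in short steps, Python scripts to look and compute and a shell command to move; the robot and the scene stay as the last step left them, time stands still between calls to the robot, and variables do not carry over. Pictures are saved under pics/ and viewed, and the job is handed in when it is done.

```bash
ls; mkdir -p pics; python3 - <<'E'
from workcell import env
import cv2
s=env.get_state();print(s)
for n in("top","side"):
    im=env.read_camera(n);cv2.imwrite(f"pics/{n}0.png",im[:,:,::-1]);print(n,env.calibration(n))
E
```

```text
pics
{'clock': 0.0, 'joint_pos': array([-1.33858772e+00,  3.14005603e-01,  4.49767667e-02,  1.30362398e+00,
        3.00157665e-05,  1.43119013e+00]), 'qvel': array([-1.81357008e-03, -2.76121618e-04,  1.23895956e-03,  5.71087825e-04,
        6.35425905e-05, -4.88979738e-04]), 'tau': array([ 4.70056693e-04, -4.80625105e+01,  2.98533994e+01,  1.92688726e-02,
       -1.97024669e-04, -7.31907932e-06]), 'tcp_pos': array([ 0.20877646, -0.53519915,  0.23040503]), 'orientation': array([-6.36378143e-04,  8.25622683e-01, -5.64221875e-01, -6.75936218e-04]), 'wrist_force': array([ 0.24795128,  0.52914093, -0.50715655]), 'ft_torque': array([ 0.00419847, -0.00020317,  0.04813046]), 'finger_gap': 0.0858953237186227}
top {'fx': 395.17509755162246, 'fy': 395.17509755162246, 'cx': 275.6611967187996, 'cy': 208.49922846705215, 'rvec': array([ 2.17247087, -2.15889868,  0.17663143]), 'tvec': array([-0.00600873,  0.54290551,  0.69256922])}
side {'fx': 379.2014119957855, 'fy': 379.2014119957855, 'cx': 277.06092349590574, 'cy': 208.26125908718652, 'rvec': array([ 0.66509331, -2.50937217,  1.34997888]), 'tvec': array([0.46430882, 0.25162308, 0.53813006])}
```

View pics/top0.png

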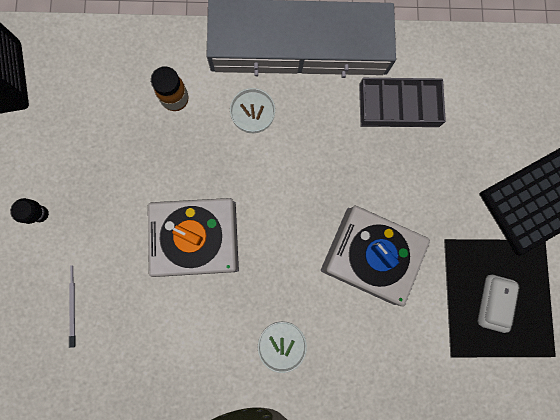

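View pics/side0.png

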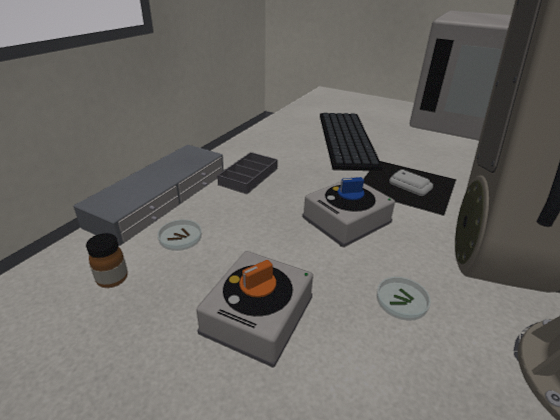

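The top view shows the orange knob near (190,236), its white-striped end pointing at the white dot at (169,226), with yellow at (190,212) and green at (211,223). The blue knob is at (382,255). The side view shows orange at (258,280).

```bash
cat > h.py <<'E'
import numpy as np,cv2
from workcell import env
def ray(n,uv,z):
    c=env.calibration(n);R=cv2.Rodrigues(c["rvec"])[0];o=-R.T@c["tvec"]
    d=R.T@np.array([(uv[0]-c["cx"])/c["fx"],(uv[1]-c["cy"])/c["fy"],1.]);return o+d*(z-o[2])/d[2]
def proj(n,p):
    c=env.calibration(n);K=np.array([[c["fx"],0,c["cx"]],[0,c["fy"],c["cy"]],[0,0,1.]])
    return cv2.projectPoints(np.array([p],float),c["rvec"],c["tvec"],K,None)[0].ravel()
E
python3 - <<'E'
from h import *
im=cv2.imread("pics/top0.png");hsv=cv2.cvtColor(im,cv2.COLOR_BGR2HSV)
roi=np.zeros(im.shape[:2],np.uint8);cv2.circle(roi,(190,236),34,255,-1)
def cents(lo,hi,name,z):
    m=cv2.inRange(hsv,lo,hi)&roi
    n,l,st,c=cv2.connectedComponentsWithStats(m)
    for i in range(1,n):
        if st[i,4]>12: print(name,st[i],c[i].round(1),ray("top",c[i],z).round(4))
    return m
cents((0,0,170),(180,60,255),"white",.071)
cents((22,120,120),(35,255,255),"yellow",.071)
cents((45,80,60),(90,255,255),"green",.071)
m=cents((5,120,60),(20,255,255),"orange",.09)
mk=cents((0,0,0),(180,255,60),"black",.071)
allm=(cv2.inRange(hsv,(0,0,0),(180,255,60))|cv2.inRange(hsv,(0,80,0),(180,255,255)))&roi
print("skirt hull",cv2.fitEllipse(cv2.convexHull(max(cv2.findContours(m,0,1)[0],key=cv2.contourArea))))
print("dial",cv2.fitEllipse(cv2.convexHull(max(cv2.findContours(mk,0,1)[0],key=cv2.contourArea))))
s=cv2.imread("pics/side0.png")
a=cv2.resize(im[190:285,140:245],None,fx=5,fy=5,interpolation=2);b=cv2.resize(s[240:365,190:320],None,fx=3.8,fy=3.8,interpolation=2)
cv2.imwrite("pics/zt.png",a);cv2.imwrite("pics/zs.png",b)
E
```

```text
white [156 203  68  67 377] [189.2 235.3] [0.4904 0.1477 0.071 ]
white [165 222  20  13  90] [172.4 227.4] [0.5037 0.1772 0.071 ]
yellow [186 208   9   9  66] [189.9 212.1] [0.5307 0.1478 0.071 ]
green [207 219  10   9  72] [211.2 222.9] [0.5121 0.1105 0.071 ]
orange [172 220  35  33 842] [189.3 235.9] [0.488  0.1439 0.09  ]
black [ 160  206   62   62 1894] [191.5 238.9] [0.4841 0.1436 0.071 ]
skirt hull ((188.95225524902344, 235.68045043945312), (32.60083770751953, 34.13369369506836), 92.79307556152344)
dial ((190.6351318359375, 236.54701232910156), (60.924354553222656, 62.532073974609375), 48.53458023071289)
```

View pics/zt.png

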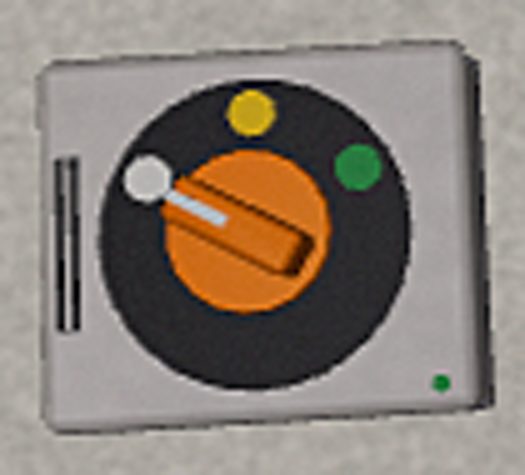

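View pics/zs.png

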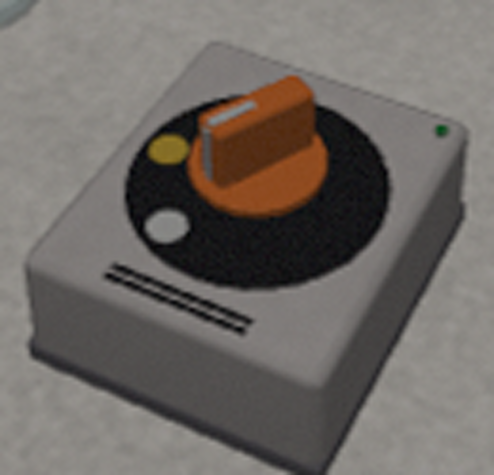

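The zooms show the bar with its stripe end at about (173,229) full-image pixels, aimed at the white dot (169.4,225.6).

```bash
python3 - <<'E'
from h import *
z=lambda u,v:(140+u/5-.4,190+v/5-.4)
dots=[ray("top",p,.071) for p in[z(147,178),(189.9,212.1),(211.2,222.9)]]
d=ray("top",(190.63,236.55),.071); print("dial",d)
k=ray("top",(188.95,235.68),.083);print("skirt",k)
# circle through dots
A=np.array([[2*p[0],2*p[1],1] for p in dots]);b=np.array([p[0]**2+p[1]**2 for p in dots]);s=np.linalg.solve(A,b)
print("circ",s[:2],np.sqrt(s[2]+s[0]**2+s[1]**2))
c=(d+k)/2
for p in dots: print(p.round(4),np.hypot(*(p-c)[:2]),np.degrees(np.arctan2(*(p-c)[1::-1])))
# bar top corners
a,bq=ray("top",z(168,190),.118),ray("top",z(225,221),.118)
v=(a-bq);print("stripe",np.degrees(np.arctan2(v[1],v[0])),a,bq)
# top face corners/edges: upper edge & lower edge
for p,q in[((195,178),(312,236)),((164,212),(288,272))]:
    P,Q=ray("top",z(*p),.118),ray("top",z(*q),.118);v=P-Q;print("edge",np.degrees(np.arctan2(v[1],v[0])),np.hypot(*v[:2]))
# side: skirt
im=cv2.imread("pics/side0.png")
zs=lambda u,v:(190+u/3.8-.37,240+v/3.8-.37)
print("side dots",ray("side",zs(167,227),.071),ray("side",zs(168,150),.071))
print("side dial",ray("side",zs(258,190),.071))
for zz in(.071,.103,.118):print(proj("side",[*c[:2],zz]),proj("top",[*c[:2],zz]))
print(c)
E
```

```text
dial [0.48813591 0.14523743 0.071     ]
skirt [0.48885597 0.14590823 0.083     ]
circ [0.48863157 0.14547328] 0.04214692676900334
[0.5076 0.1831 0.071 ] 0.04211919696223085 63.094401370703906
[0.5307 0.1479 0.071 ] 0.04227674098920526 3.1525603355921965
[0.5121 0.1104 0.071 ] 0.04230514480325764 -56.122101288228286
stripe 62.032805895392 [0.49949609 0.16498853 0.118     ] [0.48960844 0.14636685 0.118     ]
edge 64.13897331220538 0.042391434415210295
edge 64.71651986101641 0.04459155809323285
side dots [0.50524808 0.18282345 0.071     ] [0.5287862  0.14771148 0.071     ]
side dial [0.48487316 0.14818274 0.071     ]
[256.39632323 287.67895945] [190.44173688 236.34043631]
[256.2585016  272.33568464] [186.86898812 235.11160321]
[256.19086425 264.80581691] [185.07177124 234.49345742]
[0.48849594 0.14557283 0.077     ]
```

```bash
cat >> h.py <<'E'
from scipy.spatial.transform import Rotation as Ro
def todo(p,yaw):
    s=env.get_state();q=s["orientation"];R=Ro.from_quat([q[1],q[2],q[3],q[0]]).as_matrix()
    y=np.radians(yaw);x=np.array([np.cos(y),np.sin(y),0]);zz=np.array([0,0,-1.]);T=np.stack([x,np.cross(zz,x),zz],1)
    rv=Ro.from_matrix(R.T@T).as_rotvec()
    print("shift/50mm",(R.T@(np.array(p)-s["tcp_pos"])/.05).round(3),"turn/8deg",(np.degrees(rv)/8).round(3),"clock",round(s["clock"],2),"tcp",s["tcp_pos"].round(4),"F",s["wrist_force"].round(1),"M",s["ft_torque"].round(2),"gap",round(s["finger_gap"],4),"q",s["joint_pos"].round(2))
E
python3 -m inch '[[0,0,0,-0.66,-0.63,0,0],[0,0,0,-0.66,-0.63,0,0],[0,0,0,-0.66,-0.63,0,0],[0,0,0,-0.66,-0.63,0,0],[0,0,0,-0.66,-0.63,0,0],[0,0,0,-0.66,-0.63,0,0],[0,0,0,-0.66,-0.63,0,0],[0,0,0,-0.66,-0.63,0,0],[0,0,0,-0.66,-0.63,0,0],[0,0,0,-0.66,-0.63,0,0],[0,0,0,-0.66,-0.63,0,0],[0,0,0,-0.66,-0.63,0,0]]'
python3 -c "
from h import *
todo([.4884,.1456,.16],153.5)"
```

```text
clock: 1.3
tcp_pos: [0.4174, -0.0276, 0.2312]
orientation: [0.0, 0.826, -0.564, 0.0]
wrist_force: [1.2, -0.0, -0.1]
finger_gap: 0.0853
shift/50mm [-2.712 -2.582  1.424] turn/8deg [-2.0000e-03 -1.0000e-03  1.7225e+01] clock 1.3 tcp [ 0.4174 -0.0276  0.2312] F [ 1.2 -0.  -0.1] M [-0.05 -0.03 -0.  ] gap 0.0853 q [-0.26  0.01 -0.32  1.24 -0.    2.51]
```

```bash

python3 -m inch '[[0,0,-1,0,0,0,0],[0,0,-1,0,0,0,0],[0,0,-1,0,0,0,0],[0,0,-1,0,0,0,0],[0,0,-1,0,0,0,0],[0,0,-1,0,0,0,0],[0,0,-1,0,0,0,0],[0,0,-1,0,0,0,0],[0,0,-1,0,0,0,0],[0,0,-1,0,0,0,0],[0,0,-1,0,0,0,0],[0,0,-1,0,0,0,0]]' >/dev/null
python3 -m inch '[[0,0,-1,0,0,0,0],[0,0,-1,0,0,0,0],[0,0,-1,0,0,0,0],[0,0,-1,0,0,0,0],[0,0,-1,0,0,0,0],[0,0,-1,0,0,0,0],[0,0,-1,0,0,0,0],[0,0,-1,0,0,0,0],[0,0,-1,0,0,0,0],[0,0,-1,0,0,0,0],[0,0,-1,0,0,0,0],[0,0,-1,0,0,0,0]]'
python3 -c "
from h import *
todo([.4884,.1456,.16],153.5)"
```

```text
clock: 3.7
tcp_pos: [0.4169, -0.0294, 0.2309]
orientation: [-0.0, 0.472, 0.881, -0.0]
wrist_force: [-0.1, -0.1, -0.2]
finger_gap: 0.0853
shift/50mm [2.121 3.13  1.418] turn/8deg [-3.000e-03 -5.000e-03 -3.734e+00] clock 3.7 tcp [ 0.4169 -0.0294  0.2309] F [-0.1 -0.1 -0.2] M [-0.02 -0.06  0.01] gap 0.0853 q [-0.26  0.01 -0.32  1.24 -0.   -0.85]
```

```bash

python3 -m inch '[[0,0,0,0.424,0.626,0,0.3],[0,0,0,0.424,0.626,0,0.3],[0,0,0,0.424,0.626,0,0.3],[0,0,0,0.424,0.626,0,0.3],[0,0,0,0.424,0.626,0,0.3],[0,0,-0.93,0,0,0.35,0.3],[0,0,-0.93,0,0,0.35,0.3],[0,0,-0.93,0,0,0.35,0.3],[0,0,-0.94,0,0,0.35,0.3],[0,0,0,0,0,0,0.3],[0,0,0,0,0,0,0.3]]'
python3 - <<'E'
from h import *
todo([.4884,.1456,.095],153.5)
for n in("top","side"):
    cv2.imwrite(f"pics/{n}1.png",env.read_camera(n)[:,:,::-1])
a=cv2.imread("pics/top1.png")[120:330,80:360];b=cv2.imread("pics/side1.png")[120:330,150:430]
cv2.imwrite("pics/c1.png",cv2.resize(np.vstack([a,b]),None,fx=1.4,fy=1.4))
E
```

```text
clock: 4.8
tcp_pos: [0.4894, 0.145, 0.1611]
orientation: [-0.001, 0.234, 0.972, -0.0]
wrist_force: [0.2, -0.1, -0.4]
finger_gap: 0.0599
shift/50mm [0.022 0.003 1.323] turn/8deg [-0.006 -0.007 -0.067] clock 4.8 tcp [0.4894 0.145  0.1611] F [ 0.2 -0.1 -0.4] M [-0.01 -0.01 -0.02] gap 0.0599 q [ 0.13  0.22 -0.25  1.1  -0.   -0.97]
```

View pics/c1.png

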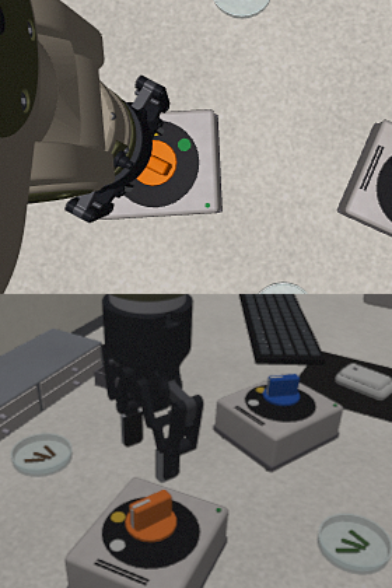

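The side view shows the two fingertips at about (244,226) and (269,251). Their middle is at column 257, against 256 expected for the knob axis, so the jaws straddle the bar. I'll lower to TCP z of about 0.094 and close.

```bash

python3 -m inch '[[0,0,-0.06,0.02,0,0.27,0.3],[0,0,0,0,0,0.27,0.3],[0,0,0,0,0,0.27,0.3],[0,0,0,0,0,0.27,0.3],[0,0,0,0,0,0.26,0.3],[0,0,0,0,0,0,0.3],[0,0,0,0,0,0,0.3]]'
python3 - <<'E'
from h import *
todo([.4884,.1456,.094],153.5)
for n in("side",):
    cv2.imwrite(f"pics/{n}2.png",cv2.resize(env.read_camera(n)[:,:,::-1][200:365,160:360],None,fx=3,fy=3))
E
```

```text
clock: 5.6
tcp_pos: [0.4894, 0.1455, 0.0951]
orientation: [0.0, 0.229, 0.974, 0.0]
wrist_force: [0.3, 0.4, -0.3]
finger_gap: 0.0599
shift/50mm [ 0.019 -0.007  0.022] turn/8deg [0.003 0.006 0.009] clock 5.6 tcp [0.4894 0.1455 0.0951] F [ 0.3  0.4 -0.3] M [0.02 0.02 0.  ] gap 0.0599 q [ 0.13  0.27 -0.36  0.94 -0.   -0.98]
```

View pics/side2.png

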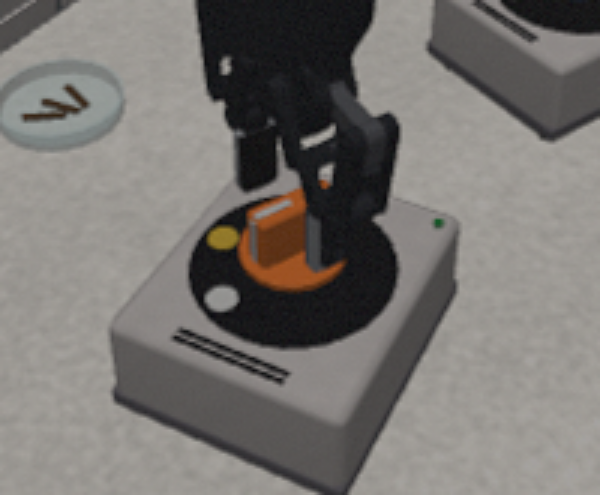

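The bar lies between the fingers and parallel to the pads, near crop pixel (285,235). Next I close on it.

```bash

python3 -m inch '[[0,0,0,0.015,0,0.02,0.6],[0,0,0,0,0,0,0.8],[0,0,0,0,0,0,1],[0,0,0,0,0,0,1],[0,0,0,0,0,0,1],[0,0,0,0,0,0,1],[0,0,0,0,0,0,1],[0,0,0,0,0,0,1]]' 50
python3 -c "
from h import *
todo([.4884,.1456,.087],153.5)"
```

```text
clock: 6.45
tcp_pos: [0.4882, 0.146, 0.0933]
orientation: [0.0, 0.228, 0.974, 0.0]
wrist_force: [-1.6, 1.7, 4.0]
finger_gap: 0.0149
shift/50mm [-0.006 -0.005  0.127] turn/8deg [ 0.002 -0.     0.016] clock 6.45 tcp [0.4882 0.146  0.0933] F [-1.6  1.7  4. ] M [0.28 0.32 0.01] gap 0.0149 q [ 0.13  0.27 -0.36  0.94  0.   -0.98]
```

```bash

python3 -m inch '[[0,0,0,0,0,0.05,1],[0,0,0,0,0,0.05,1],[0,0,0,0,0,0.05,1],[0,0,0,0,0,0,1],[0,0,0,0,0,0,1]]'
python3 -c "
from h import *
todo([.4884,.1456,.087],93.5)"
```

```text
clock: 6.95
tcp_pos: [0.4883, 0.146, 0.086]
orientation: [0.0, 0.228, 0.974, 0.0]
wrist_force: [-1.7, 1.1, 6.6]
finger_gap: 0.0149
shift/50mm [-0.005 -0.006 -0.02 ] turn/8deg [ 3.000e-03 -1.000e-03  7.516e+00] clock 6.95 tcp [0.4883 0.146  0.086 ] F [-1.7  1.1  6.6] M [ 0.35  0.55 -0.02] gap 0.0149 q [ 0.13  0.28 -0.37  0.92  0.   -0.98]
```

```bash

python3 -m inch '[[0,0,0,0,0,0.025,1],[0,0,0,0,0,0,1],[0,0,0,0,0,0,1]]'
python3 -c "
from h import *
todo([.4884,.1456,.087],93.5)
env.read_camera('side');todo([.4884,.1456,.087],93.5)"
```

```text
clock: 7.25
tcp_pos: [0.4884, 0.146, 0.0858]
orientation: [0.0, 0.228, 0.974, 0.0]
wrist_force: [-5.5, 1.6, 16.1]
finger_gap: 0.0149
shift/50mm [-0.004 -0.007 -0.024] turn/8deg [8.000e-03 2.000e-03 7.516e+00] clock 7.25 tcp [0.4884 0.146  0.0858] F [-5.5  1.6 16.1] M [0.23 1.15 0.01] gap 0.0149 q [ 0.13  0.28 -0.37  0.92  0.   -0.98]
shift/50mm [-0.004 -0.006 -0.024] turn/8deg [7.000e-03 2.000e-03 7.516e+00] clock 7.3 tcp [0.4884 0.146  0.0858] F [-5.   1.  15.5] M [0.22 1.09 0.05] gap 0.0146 q [ 0.13  0.28 -0.37  0.92  0.   -0.98]
```

It is at the stop: the force rose to 16 N. I'll ease off a touch and turn 60° clockwise, which is + about the downward tool z.

```bash

python3 -m inch '[[0,0,0.25,0,0,-0.01,1],[0,0,0.75,0,0,0,1],[0,0,0.75,0,0,0,1],[0,0,0.75,0,0,0,1],[0,0,0.75,0,0,0,1],[0,0,0.75,0,0,0,1]]'
python3 - <<'E'
from h import *
todo([.4884,.1456,.087],93.5)
for n in("side",):
    cv2.imwrite(f"pics/{n}3.png",cv2.resize(env.read_camera(n)[:,:,::-1][200:365,160:360],None,fx=3,fy=3))
E
```

```text
clock: 7.9
tcp_pos: [0.4885, 0.1457, 0.0858]
orientation: [0.001, 0.49, 0.872, 0.0]
wrist_force: [-4.3, 0.1, 11.9]
finger_gap: 0.0148
shift/50mm [-0.001 -0.004 -0.023] turn/8deg [0.007 0.004 3.484] clock 7.9 tcp [0.4885 0.1457 0.0858] F [-4.3  0.1 11.9] M [0.   0.75 0.11] gap 0.0148 q [ 0.13  0.28 -0.37  0.92 -0.   -0.42]
```

View pics/side3.png

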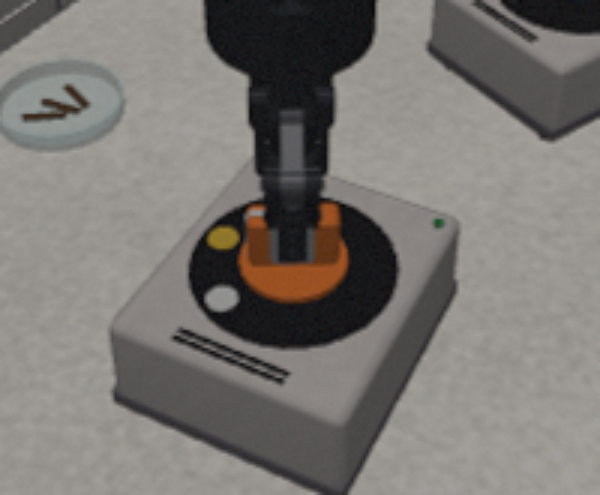

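The knob is turning with the gripper: its bar, at crop (290,235), is held flat in the pads and half-way round to the yellow mark. I continue the turn.

```bash

python3 -m inch '[[0,0,0.75,0,0,0,1],[0,0,0.75,0,0,0,1],[0,0,0.75,0,0,0,1],[0,0,0.75,0,0,0,1],[0,0,0.5,0,0,0,1],[0,0,0,0,0,0,1],[0,0,0,0,0,0,1]]'
python3 - <<'E'
from h import *
todo([.4884,.1456,.0935],93.3)
for n in("side",):
    cv2.imwrite(f"pics/{n}4.png",cv2.resize(env.read_camera(n)[:,:,::-1][200:365,160:360],None,fx=3,fy=3))
E
```

```text
clock: 8.65
tcp_pos: [0.4886, 0.1455, 0.0858]
orientation: [0.001, 0.685, 0.729, 0.0]
wrist_force: [-3.3, 0.7, 10.8]
finger_gap: 0.0149
shift/50mm [ 0.003 -0.004 -0.153] turn/8deg [0.008 0.007 0.037] clock 8.65 tcp [0.4886 0.1455 0.0858] F [-3.3  0.7 10.8] M [-0.11  0.71  0.  ] gap 0.0149 q [ 0.13  0.28 -0.37  0.92 -0.    0.07]
```

View pics/side4.png

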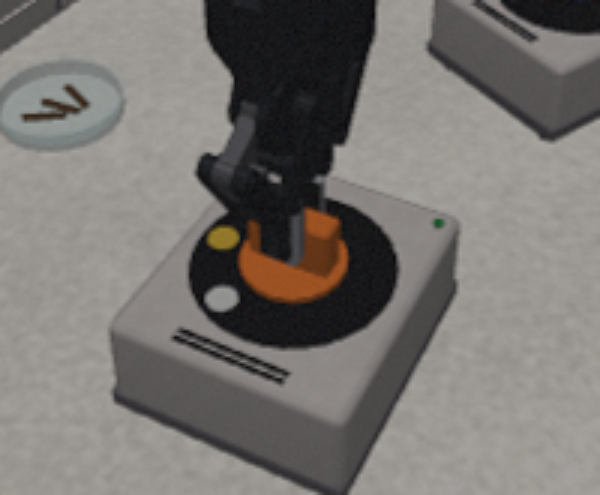

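The bar now points at the yellow dot (crop 223,238). I let it rise with the grip still on, then open and withdraw.

```bash

python3 -m inch '[[0,0,0,0,0,-0.05,1],[0,0,0,0,0,-0.05,1],[0,0,0,0,0,-0.055,1],[0,0,0,0,0,0,1],[0,0,0,0,0,0,1]]'
python3 -c "
from h import *
todo([.4884,.1456,.0935],93.3)"
```

```text
clock: 9.2
tcp_pos: [0.4886, 0.1455, 0.0927]
orientation: [0.0, 0.685, 0.729, -0.0]
wrist_force: [1.1, -0.8, 3.5]
finger_gap: 0.015
shift/50mm [ 0.002 -0.003 -0.016] turn/8deg [0.004 0.006 0.038] clock 9.2 tcp [0.4886 0.1455 0.0927] F [ 1.1 -0.8  3.5] M [-0.32  0.09 -0.05] gap 0.015 q [ 0.13  0.28 -0.36  0.93 -0.    0.07]
```

Force is 3.5 N at TCP z 0.0927, so the knob is up. Releasing.

```bash

python3 -m inch '[[0,0,0,0,0,0,0.6],[0,0,0,0,0,0,0.4],[0,0,0,0,0,0,0.3],[0,0,0,0,0,0,0.2],[0,0,0,0,0,0,0.2],[0,0,0,0,0,0,0.2],[0,0,0,0,0,-0.3,0.2],[0,0,0,0,0,-0.6,0.2],[0,0,0,0,0,-0.6,0.2],[0,0,0,0,0,-0.6,0.2],[0,0,0,0,0,-0.5,0.2]]'
python3 -m inch '[[0,0,0,0,-0.9,0,0.2],[0,0,0,0,-0.9,0,0.2],[0,0,0,0,-0.9,0,0.2],[0,0,0,0,0,0,0.2]]'
python3 - <<'E'
from h import *
todo([.4884,.1456,.2],93.3)
for n in("side","top"):
    im=env.read_camera(n)[:,:,::-1].copy();cv2.imwrite(f"pics/{n}5.png",im)
E
```

```text
clock: 10.3
tcp_pos: [0.4885, 0.1459, 0.2246]
orientation: [0.0, 0.684, 0.729, 0.0]
wrist_force: [0.2, -0.0, -0.0]
finger_gap: 0.0682
clock: 10.7
tcp_pos: [0.3474, 0.1369, 0.2223]
orientation: [-0.001, 0.684, 0.73, -0.002]
wrist_force: [0.1, 0.1, 0.1]
finger_gap: 0.0684
shift/50mm [-0.007  2.826  0.434] turn/8deg [-0.03   0.002  0.049] clock 10.7 tcp [0.3474 0.1369 0.2223] F [0.1 0.1 0.1] M [-0.02 -0.07  0.01] gap 0.0684 q [ 0.16 -0.07 -0.42  1.23  0.    0.09]
```

View pics/top5.png

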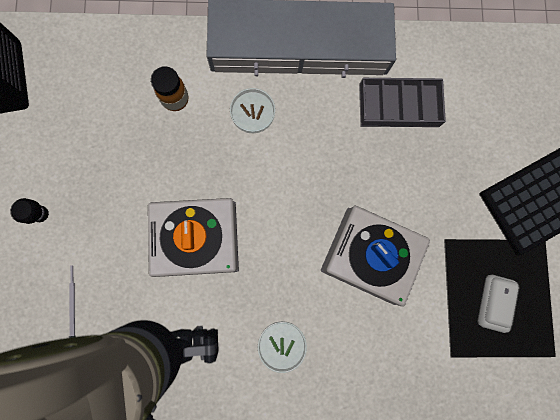

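View pics/side5.png

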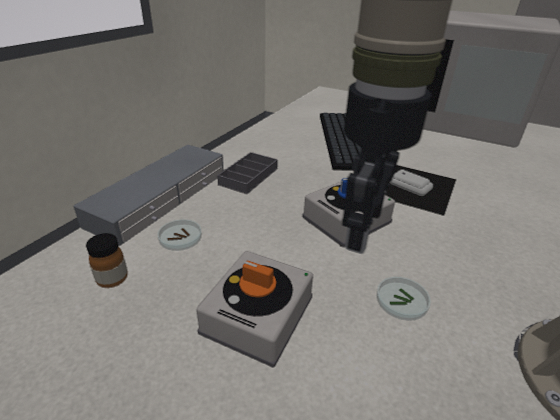

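The top view shows the orange bar at (188,236) pointing at the yellow dot (190,212), with the blue knob as before and the arm clear. Next I check the knob's angle and height numerically.

```bash
python3 - <<'E'
from h import *
for n,c,r in(("side",(258,280),30),("top",(190,236),34)):
    for k in(0,5):
        im=cv2.imread(f"pics/{n}{k}.png");h=cv2.cvtColor(im,cv2.COLOR_BGR2HSV)
        roi=np.zeros(im.shape[:2],np.uint8);cv2.circle(roi,c,r,255,-1)
        m=cv2.inRange(h,(3,140,60),(20,255,255))&roi
        x,y,w,hh=cv2.boundingRect(m);print(n,k,x,y,w,hh,"bottom",y+hh,"top",y)
for zz in(.118,.110):print(proj("side",[.4884,.1456,zz]))
a=cv2.imread("pics/top5.png")[190:285,140:245];b=cv2.imread("pics/side5.png")[240:335,205:310]
cv2.imwrite("pics/z5.png",cv2.resize(np.hstack([a,b]),None,fx=3.8,fy=3.8,interpolation=2))
a0=cv2.imread("pics/top0.png");a5=cv2.imread("pics/top5.png")
print("blue diff",cv2.absdiff(a0,a5)[200:310,320:435].max())
E
```

```text
side 0 239 260 37 37 bottom 297 top 260
side 5 239 261 38 36 bottom 297 top 261
top 0 172 220 35 33 bottom 253 top 220
top 5 173 220 34 33 bottom 253 top 220
[256.2369296  264.83922142]
[256.27289156 268.88316176]
blue diff 18
```

View pics/z5.png

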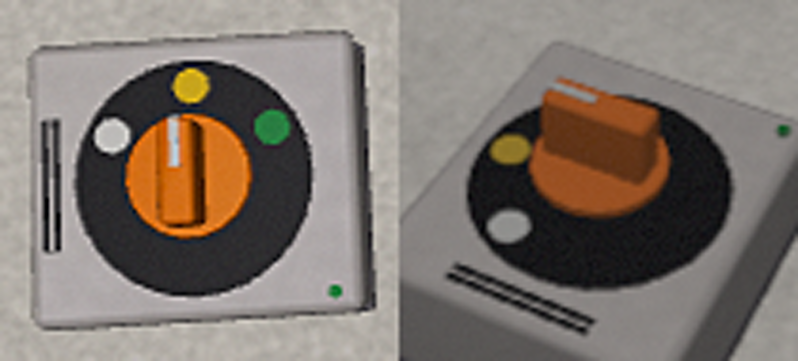

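The striped end points at yellow. The skirt's lower edge is on the same row as before (297), so the knob has sprung up, and the blue knob is unchanged.

```bash
python3 -c "
from workcell import env
print(env.hand_in())"
```

```text
the job is handed in; nothing more can be done
None
```

The stage light's orange knob is now at the yellow mark. I gripped its bar, pushed it down to its stop and turned it 60° clockwise while held down. I then let it rise, opened the gripper and moved the arm clear, and handed the job in at about 11 s.

**Knob angle:** the last top view shows the striped end pointing at the yellow dot. I read this by eye; I did not re-measure the angle after release. Before release, the gripper was within about 0.3° of the planned angle.

**Knob height:** it has sprung back up. The skirt's lower edge in the side view is on the same pixel row as at the start (297), and the force had dropped to 3.5 N before I let go.

**Blue knob:** its image is unchanged apart from noise-level differences.

**Forces:** the highest wrist force I read was about 17 N, when the knob met its stop. The wrist force was about zero once the arm was clear.

No check failed or disagreed.

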